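Swing the parts tray square on the bench dogs and load it

ROBOT

A 7-joint arm with a two-finger parallel gripper is mounted at the origin on a cart in front of the work surface, level with it; the furniture and walls round the work are solid. World frame = base frame: x ahead of the robot, y to its left, z up, the work surface at z = 0. Lengths are in m, angles in rad, forces in N, time in s.
With the tool pointing down it reaches from about 0.425 to 0.925 m from the base axis. Payload 6.8 kg.
Tool frame: the origin (TCP) lies at the very end of the fingers, on their centre line; the grasp point (between the pads) lies 19 mm behind it; z points along the fingers, y is the line along which they close (so a half turn about z gives the same grasp; the last joint's range is limited). The gripper opens to 85 mm and grips with 20 to 120 N. Pads are 22 mm wide; open, the fingers measure 114 mm over their backs; the gripper's body (76 mm by 85 mm) begins 54 mm behind the grasp point. The pads swing forward as they close: fully open they stand 13 mm farther back than shut.
Start: joints at [-1.329, 0.477, 0.022, 1.555, -0.011, 1.109, -0.083], TCP at [0.231, 0.634, 0.231] pointing down, gripper open.
Joint ranges: [-2.96, 2.96], [-0.34, 2.1], [-1.41, 1.46], [0.24, 2.44], [-1.37, 4.51], [0.17, 1.92], [-2.96, 2.96]. Speed limits (rad/s): [2.39, 2.39, 3.14, 3.14, 3.14, 3.14, 3.14].

INTERFACE

Orientations are given as a unit quaternion [w, x, y, z].
In Python, from station import bot gives the robot as it stands.
- The arm moves only by the tool jog_arm, never from a script. Its argument "motion" is a list of rows, each a list of 7 numbers: the turn, a rotation vector about the tool's x, y, z in rad, then the shift along the tool's x, y, z in mm, then the finger opening in mm, from 0 to 85.4. A call has 1 to 10 rows; each row is the pose to reach, as a shift and turn from the pose commanded when the call began, along the tool's axes at that moment; what a row does not reach only later rows make up. A row lasts 1/8 s, in which the tool goes at most 62.5 mm and 10.7 degrees, less where a joint would pass 70% of its speed; a pose out of reach is approached as far as the arm can. A call with a gripper value outside its range is refused whole. The fingers move at their own pace and stop on an object; "grip_force" is the grip in N (left out, the last holds). Time passes only in rows, so rows that repeat a pose let the fingers close. It gives the time, the measured TCP pose, the force, the opening and the grip force at its end, in the units of the state.
- bot.get_obs(): the state, without advancing time (a new reading comes with each control period).
- bot.read_camera(name): name is "scene" or "top" or "wrist"; returns a dict with "pixels" (420x560x3 uint8, red, green, blue), "camera_matrix" (3x3 intrinsics, pixels), "T" (4x4, takes a point from camera to world coordinates); the wrist camera has in their place "tool_from_camera" (4x4, takes a point from camera to tool coordinates, whose origin is the TCP and whose axes are the flange's). Camera axes: x right, y down, z forward; pixel columns grow to the right and rows downward; lengths in m; the calibration is good to about 2 mm. A picture is of the moment at which its call begins: read the wrist's pose just before it. There is no depth.
- bot.hand_in(): hands the job in; it is judged then, once.
Trained networks look in a picture, given as the dict that the camera call returned (one of the last four; its "shot" number tells which), for a name from the list of things; names that differ only in an ending like _2 or _b are one class to them, and where a whole thing is asked for, a point or a joint stands for the part that bears it (a point fixed in the world has none). Each returns a list of dicts, best first, with "score" (0 to 1); they miss things now and then, are a little off and sometimes report something else, mostly with a low value. They report only what shows in the picture. A call takes as long as a camera call. They do not tell look-alikes from the thing itself.
- bot.spot_in(thing, picture): "xy" ([column, row] in pixels, amid what is visible of it).
- bot.tip_of(thing, picture): "xy" ([column, row] in pixels: a listed point, or the origin of a listed thing).
The state is a dict: "t": time; "q": joint angles; "joint_vel": joint speeds; "joint_torque": joint torques, N m; "eef_pos": TCP position; "tool_rot": TCP orientation; "contact_force": force on the tool from outside, world axes, zero at the start; "torque": the same for the moment, N m; "gripper_width": opening from 0.0 (shut) to 1.0 (fully open); "grasp_force": force on a finger pad.
Only numpy, scipy, OpenCV 4.12 (cv2) and the standard library are available. Lean on these libraries where they do the work, as an engineer would, in place of code of your own. Each camera call takes 0.05 s, during which the arm holds its last target. There are 200 camera calls.

TASK

The empty wooden parts tray lies skewed on the bench with its back edge against the tall bench dog: without lifting it, push its free end so that it swings round that dog until the back edge lies flush against both bench dogs. Then load it: set the wooden block flat in the oblong bay and the jar upright in the square bay, putting them down rather than dropping them. Leave the tray flush against both dogs, and do not disturb the tape measure, the try square or the roll of masking tape.

Things in the scene. Friction and masses are not known exactly. Their poses are not given: they have to be found in the camera images.
- pivot_dog (a point): Tall bench dog: an upright fixed steel pin, 20 mm in diameter, 36 mm tall, domed top. Point on its axis at bench level (z = 0). Its z is up; its y axis points from the stop dog to this dog, its x axis points across the line of the dogs, away from the side where the tray lies.
- stop_dog (a point): Low bench dog: an upright fixed steel pin, 20 mm in diameter, 21 mm tall, flat top, 90 mm from the pivot dog (along the minus y axis of point pivot_dog). Point on its axis at bench level; same axes as pivot_dog.
- tray_center (a point): Middle of the underside of the loose open tray of pale wood, about 0.5 kg, 88 mm wide (its x), 198 mm long (its y), 22 mm high, walls and floor 6 mm thick. z up. Its back edge is the +x long side (outer face x = +44 mm). When flush, both dogs' axes lie at x = +54 mm in this frame and its axes are parallel to the dogs'. A push of a few newtons slides it; mind that it can shift along its edge.
- square_bay (a point): Middle of the inner floor (6 mm above the tray's underside) of the square bay, at the +y end of the tray: 76 x 76 mm inside, walls reach 16 mm above its floor (divider 14 mm). Same axes as tray_center; at tray x = 0, y = +55 mm.
- oblong_bay (a point): Middle of the inner floor of the oblong bay, at the -y (free) end of the tray: 76 mm along tray x by 104 mm along tray y, floor 6 mm above the underside. Same axes as tray_center; at tray x = 0, y = -41 mm.
- block_center (a point): Loose orange-brown block of wood (an offcut), 56 mm along its x, 80 mm along its y, 40 mm high, about 0.12 kg, starting flat on the bench. Point at its centre, 20 mm above its underside, z up. It fits only the oblong bay, with its long side along the tray's y.
- jar_center (a point): Loose round jar with a grey screwed-on lid and white filling, 56 mm in diameter, 72 mm tall, about 0.15 kg, starting upright on the bench. Point at its centre, 36 mm above its underside, z up.
- block: The same wooden block; origin at the centre of its underside.
- jar: The same jar; origin at the centre of its underside.
- tape_measure: Bystander: yellow tape measure, 51 x 89 x 64 mm; origin at the centre of its underside. Leave alone.
- try_square: Bystander: try square of dark wood with a steel blade, 97 x 140 x 17 mm, lying flat; origin at the centre of its underside. Leave alone.
- masking_tape: Bystander: roll of masking tape, 96 mm across, 25 mm high, lying flat; origin at the centre of its underside. Leave alone.
- tray_free_end (a point): Point at bench level on the tray's front long side (the face away from the dogs), 18 mm from its free end: at x = -44 mm, y = -81 mm in the tray_center frame, same axes. A good place to push, towards tray +x. At the start the back edge touches the pivot dog or stands up to 8 mm off it, at about y = +32 mm, and the tray's yaw is 0.45 to 0.8 rad less than the dogs'.
Mind the look-alikes: they are no part of the job. What is shaped like the block but purple is not meant.

How it is judged:
On the way:
1. the tray, still empty, lies with its back edge against both bench dogs (gap at each under 4 mm) (x of pivot_dog in the frame of tray_center between 0.046 and 0.058 m and y of pivot_dog in the frame of tray_center between -0.095 and 0.095 m and x of stop_dog in the frame of tray_center between 0.046 and 0.058 m and y of stop_dog in the frame of tray_center between -0.095 and 0.095 m and height (world z) of tray_center below 0.004 m and horizontal distance between each of block_center, jar_center and tray_center above 0.13 m), for 0.2 s.
At the end, for the whole second after the job is handed in: The tray stands flat on the bench with its back edge within 4 mm of both bench dogs, the block rests flat on the floor of the oblong bay and the jar stands upright on the floor of the square bay (heights within 4 mm, tilt under 0.1 rad, within 25 mm and 20 mm of the bay's middle) (x of pivot_dog in the frame of tray_center between 0.046 and 0.058 m and y of pivot_dog in the frame of tray_center between -0.095 and 0.095 m and x of stop_dog in the frame of tray_center between 0.046 and 0.058 m and y of stop_dog in the frame of tray_center between -0.095 and 0.095 m and height (world z) of tray_center below 0.004 m and horizontal distance between block_center and oblong_bay below 0.025 m and z of block_center in the frame of oblong_bay between 0.016 and 0.024 m and angle between each of block_center, jar_center's own z axis and vertical below 0.1 rad and horizontal distance between jar_center and square_bay below 0.02 m and z of jar_center in the frame of square_bay between 0.032 and 0.04 m); the robot touches nothing.
It fails at once if the tape measure, try square or masking tape is moved by more than 30 mm (distance of any of tape_measure, try_square, masking_tape from where it was at the start of the episode above 0.03 m).
It fails at once if the tray is lifted off the bench by 15 mm or more (height (world z) of tray_center above 0.015 m).
It fails at once if the block or jar drops into its bay (faster than 0.5 m/s just above the floor of the bay) ((horizontal distance between block_center and oblong_bay below 0.03 m and z of block_center in the frame of oblong_bay below 0.08 m and linear speed of block above 0.5 m/s) or (horizontal distance between jar_center and square_bay below 0.03 m and z of jar_center in the frame of square_bay below 0.096 m and linear speed of jar above 0.5 m/s)).
It also fails if it takes over 72 s, if anything falls off the work surface, if the arm or the gripper's body presses on something with over 40 N, if the wrist force passes 120 N, or if a joint passes its speed limit or range.

## Working session

There is one attempt and no reset: what is moved stays moved. The work goes in short steps, Python scripts to look and compute and a tool call to move; the robot and the scene stay as the last step left them, time stands still between calls to the robot, and variables do not carry over. Pictures are saved under pics/ and viewed, at most 10 in all, crops included, and the job is handed in when it is done.

Besides the shell and the picture viewer there is one more tool, called after ">>>" by a JSON object that holds its "method" and its "body". jog_arm: Moves the arm, as the interface text tells. Its arguments: {"type":"object","properties":{"motion":{"type":"array"},"grip_force":{"type":"number"}},"required":["motion"]}

```bash
mkdir -p pics; ls; cat > h.py <<'E'
import numpy as np, cv2, json
from scipy.spatial.transform import Rotation as R
from station import bot
def save(p,n): cv2.imwrite(f'pics/{n}.png',cv2.cvtColor(p['pixels'],cv2.COLOR_RGB2BGR))
def tool():
    o=bot.get_obs(); q=o['tool_rot']; T=np.eye(4); T[:3,:3]=R.from_quat([q[1],q[2],q[3],q[0]]).as_matrix(); T[:3,3]=o['eef_pos']; return T
def camT(p,T=None): return p['T'] if 'T' in p else T@p['tool_from_camera']
def ray(xy,p,z,T=None):
    C=np.array(camT(p,T)); d=C[:3,:3]@np.linalg.solve(p['camera_matrix'],[xy[0],xy[1],1]); o=C[:3,3]
    return o+d*(z-o[2])/d[2]
def proj(P,p,T=None):
    C=np.array(camT(p,T)); c=C[:3,:3].T@(np.array(P)-C[:3,3]); u=np.array(p['camera_matrix'])@c; return u[:2]/u[2]
E
python3 - <<'E'
from h import *
o=bot.get_obs(); print({k:np.round(v,3) for k,v in o.items()})
Z=dict(pivot_dog=0,stop_dog=0,tray_center=0,square_bay=.006,oblong_bay=.006,block_center=.02,jar_center=.036,tape_measure=0,try_square=0,masking_tape=0,tray_free_end=0)
for c in ['scene','top']:
    p=bot.read_camera(c); save(p,c)
    for t,z in Z.items():
        r=bot.tip_of(t,p)
        print(c,t,[(np.round(d['xy'],1).tolist(),round(d['score'],2),np.round(ray(d['xy'],p,z)[:2],3).tolist()) for d in r[:3]])
E
```

```text
pics
{'t': np.float64(0.0), 'q': array([-1.329,  0.478,  0.022,  1.556, -0.011,  1.109, -0.083]), 'joint_vel': array([-0.   ,  0.001, -0.002,  0.001,  0.001, -0.001,  0.001]), 'joint_torque': array([-0.0000e+00, -5.9646e+01,  1.6080e+00, -2.8119e+01,  1.2000e-02,
        1.0000e-02, -0.0000e+00]), 'eef_pos': array([0.231, 0.634, 0.23 ]), 'tool_rot': array([-0.   ,  0.174,  0.985, -0.001]), 'contact_force': array([ 0.02 ,  0.844, -0.595]), 'torque': array([-0.027, -0.025,  0.014]), 'grasp_force': np.float64(0.0), 'gripper_width': np.float64(1.001)}
scene pivot_dog [([321.1, 296.9], 0.7, [0.445, -0.318]), ([255.2, 187.9], 0.43, [0.653, 0.057])]
scene stop_dog [([268.6, 204.6], 0.72, [0.619, -0.022])]
scene tray_center []
scene square_bay [([270.7, 202.4], 0.48, [0.625, -0.025])]
scene oblong_bay [([240.1, 204.4], 0.62, [0.566, 0.039]), ([153.9, 190.6], 0.58, [0.458, 0.284]), ([322.3, 291.1], 0.32, [0.456, -0.313])]
scene block_center [([360.6, 259.3], 0.95, [0.582, -0.34]), ([323.5, 291.5], 0.9, [0.447, -0.321]), ([271.6, 289.3], 0.68, [0.381, -0.224])]
scene jar_center [([148.9, 174.4
[... 476 characters left out ...]
_dog [([235.4, 180.8], 0.47, [0.648, 0.071])]
top stop_dog [([270.5, 187.7], 0.69, [0.629, -0.029])]
top tray_center [([239.8, 202.2], 0.76, [0.587, 0.058])]
top square_bay [([220.6, 190.0], 0.61, [0.621, 0.112])]
top oblong_bay [([243.3, 210.5], 0.7, [0.563, 0.047]), ([370.6, 247.6], 0.53, [0.459, -0.313])]
top block_center [([372.0, 248.8], 0.96, [0.456, -0.314]), ([339.5, 273.0], 0.78, [0.389, -0.222]), ([318.3, 214.2], 0.65, [0.552, -0.164])]
top jar_center [([144.6, 244.3], 0.69, [0.468, 0.312])]
top tape_measure [([163.9, 179.6], 0.76, [0.651, 0.274])]
top try_square []
top masking_tape [([321.6, 133.7], 0.95, [0.786, -0.176])]
top tray_free_end [([247.2, 234.3], 0.72, [0.496, 0.036])]
```

```bash
python3 - <<'E'
import cv2
a=cv2.imread('pics/top.png')[100:310,90:430]; b=cv2.imread('pics/scene.png')[130:340,100:440]
cv2.imwrite('pics/both.png',cv2.resize(cv2.vconcat([a,b]),None,fx=1.42,fy=1.42,interpolation=cv2.INTER_CUBIC))
E
```

```text
(no output)
```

View pics/both.png

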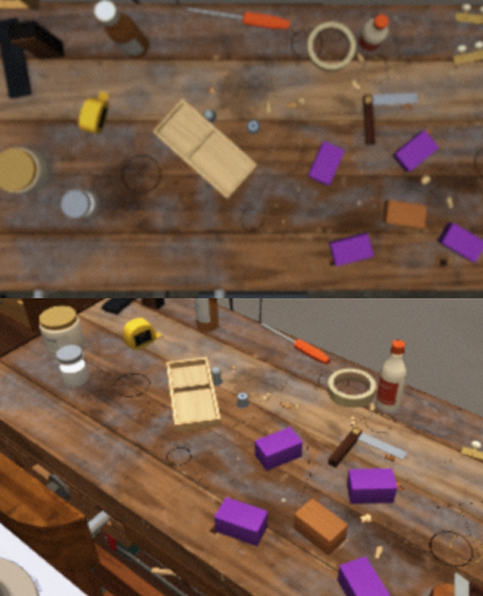

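View pics/top.png

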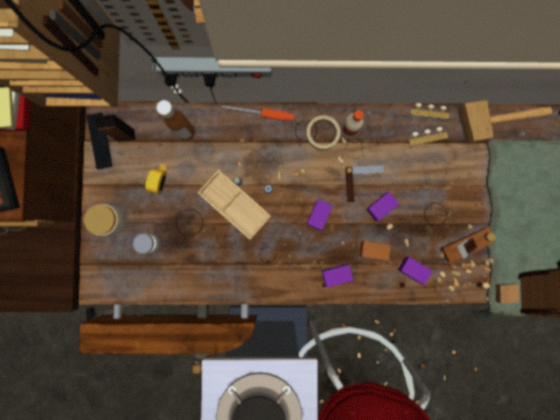

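Top picture: tray at (233,205) with the dogs at (237,181) and (268,188).

Look-alikes:
- Block: orange offcut at (376,251). The purple ones at (320,214), (383,207), (338,276) and (416,271) are not meant.
- Jar: grey lid at (145,243). The yellow-lid jar at (100,220) is not meant.

I choose the orange block and the grey-lid jar. Next is a wrist view above the tray.

```bash
cat >> h.py <<'E'
def go(pos,ang=None):
    """tool shift mm + yaw turn to TCP pos, tool y axis at world angle ang (mod pi)"""
    T=tool(); s=T[:3,:3].T@(np.array(pos)-T[:3,3])*1000
    a=np.arctan2(T[1,1],T[0,1]); dz=0
    if ang is not None: dz=-((ang-a+np.pi/2)%np.pi-np.pi/2)
    # levelling turn
    Rt=T[:3,:3]@R.from_rotvec([0,0,dz]).as_matrix(); ay=np.arctan2(Rt[1,1],Rt[0,1])
    y=np.array([np.cos(ay),np.sin(ay),0]); z=np.array([0,0,-1.]); D=np.c_[np.cross(y,z),y,z]
    rv=R.from_matrix(T[:3,:3].T@D).as_rotvec()
    print('go',np.round(pos,3),'shift',s.round(1),'rv',rv.round(3),'q7',round(float(bot.get_obs()['q'][6]),3))
E
python3 - <<'E'
from h import *
p=bot.read_camera('wrist'); save(p,'w0'); print(np.round(p['tool_from_camera'],3),p['camera_matrix'])
go([.57,.03,.33]); go([.57,.03,.33],0.0)
E
```

```text
[[ 0.001 -0.956 -0.293  0.073]
 [ 1.     0.     0.001 -0.   ]
 [-0.001 -0.293  0.956 -0.143]
 [ 0.     0.     0.     1.   ]] [[349.6816515    0.         278.88814153]
 [  0.         349.6816515  205.6355298 ]
 [  0.           0.           1.        ]]
go [0.57 0.03 0.33] shift [-525.2 -451.5  -98.7] rv [ 0. -0.  0.] q7 -0.083
go [0.57 0.03 0.33] shift [-525.2 -451.5  -98.7] rv [ 0.    -0.     1.221] q7 -0.083
```

>>> {"method": "jog_arm", "body": {"motion": [[0, 0, 0.1, -50, -45, -20, 85], [0, 0, 0.25, -105, -90, -40, 85], [0, 0, 0.4, -158, -135, -60, 85], [0, 0, 0.55, -210, -180, -80, 85], [0, 0, 0.7, -262, -225, -99, 85], [0, 0, 0.85, -315, -270, -99, 85], [0, 0, 1.0, -368, -315, -99, 85], [0, 0, 1.1, -420, -360, -99, 85], [0, 0, 1.22, -472, -405, -99, 85], [0, 0, 1.22, -525, -451, -99, 85]]}}

```text
t: 2.5
eef_pos: [0.5319, 0.0986, 0.3303]
tool_rot: [0.0, 0.707, 0.707, 0.001]
contact_force: [0.0, -0.1, 0.2]
gripper_width: 0.998
grasp_force: 0.0
```

```bash
python3 - <<'E'
from h import *
T=tool(); print(T[:3,3])
p=bot.read_camera('wrist'); save(p,'w1')
Z=dict(pivot_dog=0,stop_dog=0,tray_center=0,square_bay=.006,oblong_bay=.006,block_center=.02,tray_free_end=0)
for t,z in Z.items():
    r=bot.tip_of(t,p)
    print(t,[(np.round(d['xy'],1).tolist(),round(d['score'],2),np.round(ray(d['xy'],p,z,T)[:2],4).tolist()) for d in r[:3]])
print(bot.get_obs()['q'].round(2))
E
```

```text
[0.53188553 0.09857311 0.33033561]
pivot_dog [([291.0, 196.6], 0.59, [0.5507, 0.0415]), ([362.5, 184.6], 0.56, [0.6499, 0.0589]), ([355.4, 387.9], 0.41, [0.6627, -0.2921])]
stop_dog [([342.6, 241.4], 0.63, [0.6268, -0.0263])]
tray_center [([317.1, 176.9], 0.78, [0.5865, 0.0697])]
square_bay [([339.3, 142.2], 0.91, [0.6136, 0.1179])]
oblong_bay [([294.3, 196.5], 0.96, [0.5551, 0.0433])]
block_center [([290.0, 329.6], 0.97, [0.5508, -0.1624]), ([184.0, 358.7], 0.57, [0.3857, -0.2156])]
tray_free_end [([250.5, 196.3], 0.77, [0.4939, 0.042]), ([352.6, 387.6], 0.17, [0.6579, -0.2914])]
[-0.76  0.18  0.53  1.78 -0.1   1.21 -0.2 ]
```

View pics/w1.png

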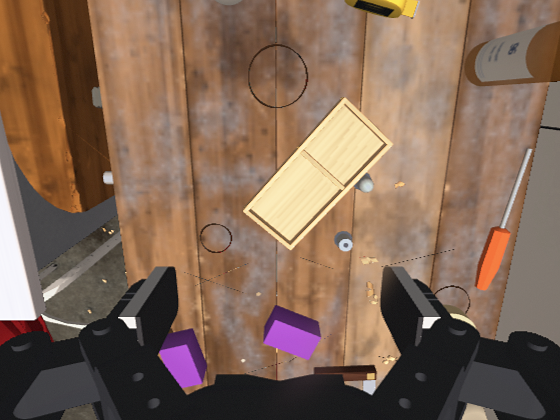

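The wrist view is sharp: tray corners near (347,98), (393,143), (290,249) and (244,209); pivot dog top at (366,184), stop dog top at (346,244). I'll fit the tray rim and dog tops precisely.

```bash
cat >> h.py <<'E'
def tray_fit(img,p,T,guess):
    """minAreaRect of pale-wood blob around pixel guess -> rim corners on z=.022 plane -> center,yaw"""
    hsv=cv2.cvtColor(img,cv2.COLOR_BGR2HSV)
    m=cv2.inRange(hsv,(14,50,165),(32,150,255)); m=cv2.morphologyEx(m,cv2.MORPH_OPEN,np.ones((3,3)))
    m=cv2.morphologyEx(m,cv2.MORPH_CLOSE,np.ones((13,13)))
    n,l,s,c=cv2.connectedComponentsWithStats(m); 
    best=min((i for i in range(1,n) if s[i,4]>2000),key=lambda i:np.linalg.norm(c[i]-guess))
    ys,xs=np.where(l==best); H=np.array([ray((x,y),p,.022,T)[:2] for x,y in zip(xs,ys)])
    (cx,cy),(w,h),a=cv2.minAreaRect((H*1000).astype(np.float32)); cn=cv2.boxPoints(((cx,cy),(w,h),a))/1000
    a=np.deg2rad(a) + (0 if h>w else np.pi/2)   # tray x along short side
    a=(a+np.pi/2)%np.pi-np.pi/2
    print('rect center',np.array([cx,cy]).round(1),'size',round(w,1),round(h,1),'yaw(x axis)',round(a,3))
    return np.array([cx,cy])/1000,a
E
python3 - <<'E'
from h import *
# reuse saved picture w1: same T and calibration
img=cv2.imread('pics/w1.png')
tfc=None
T=tool(); p=bot.read_camera('wrist')
c,a=tray_fit(img,p,T,np.array([318,175]))
X=np.array([np.cos(a),np.sin(a)]);Y=np.array([-X[1],X[0]])
for nm,xy,z in [('pivtop',(366,184),.036),('stoptop',(346,244),.021)]:
    w=ray(xy,p,z,T)[:2]; print(nm,w.round(4),'in tray',((w-c)@X).round(4),((w-c)@Y).round(4))
print('free end',(c-.044*X-.081*Y).round(4))
cv2.imwrite('pics/w1crop.png',cv2.resize(img[80:270,220:420],None,fx=3,fy=3,interpolation=cv2.INTER_CUBIC))
E
```

```text
rect center [597.9  -9.6] size 222.3 484.1 yaw(x axis) 0.044
pivtop [0.6436 0.0723] in tray 0.0492 0.0799
stoptop [ 0.6262 -0.0173] in tray 0.0279 -0.0089
free end [ 0.5575 -0.0925]
```

View pics/w1crop.png

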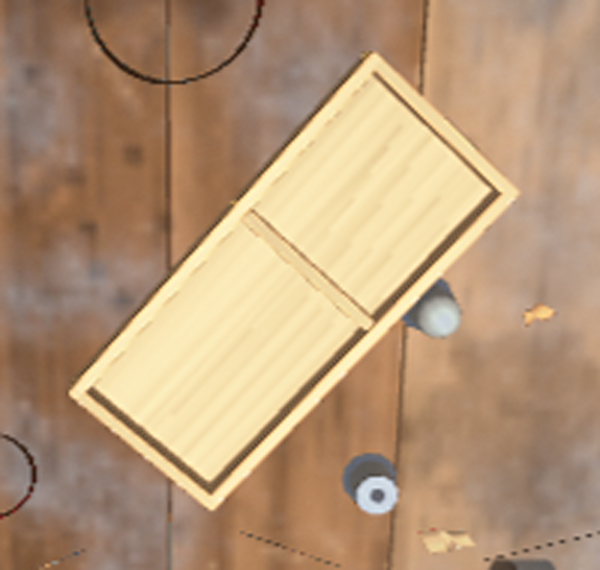

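```bash
cat >> h.py <<'E'
def rect_fit(P):
    """P: 4 world xy of rim corners in order (-x,+y),(+x,+y),(+x,-y),(-x,-y); rigid fit"""
    M=np.array([[-44,99],[44,99],[44,-99],[-44,-99]])/1000; P=np.array(P); c=P.mean(0); H=M.T@(P-c)
    a=np.arctan2(H[0,1]-H[1,0],H[0,0]+H[1,1]); Rm=np.array([[np.cos(a),-np.sin(a)],[np.sin(a),np.cos(a)]])
    print('tray',c.round(4),'yaw',round(a,4),'resid mm',((P-c-M@Rm.T)*1000).round(1).tolist()); return c,a
def intray(w,c,a): d=np.array(w)[:2]-c; return np.array([d[0]*np.cos(a)+d[1]*np.sin(a),-d[0]*np.sin(a)+d[1]*np.cos(a)])
def outtray(v,c,a): return c+np.array([v[0]*np.cos(a)-v[1]*np.sin(a),v[0]*np.sin(a)+v[1]*np.cos(a)])
E
python3 - <<'E'
from h import *
T=tool(); print(T[:3,3],bot.get_obs()['t']); p=bot.read_camera('wrist')
c,a=rect_fit([ray(x,p,.022,T)[:2] for x in [(344,97.7),(393.3,143.7),(291.3,250),(243.3,211)]])
pv=ray((366.7,185.3),p,.036,T)[:2]; st=ray((345.3,244.7),p,.021,T)[:2]
print(pv.round(4),st.round(4),np.linalg.norm(pv-st).round(4),'dogyaw',-np.arctan2(*(pv-st)).round(3))
print(intray(pv,c,a),intray(st,c,a),'free end',outtray([-.044,-.081],c,a).round(4))
E
```

```text
[0.53061942 0.10193638 0.32976883] 2.95
tray [0.581  0.0759] yaw -0.7127 resid mm [[-0.6, -1.9], [-0.9, -0.2], [0.4, 1.3], [1.2, 0.8]]
[0.6448 0.0704] [ 0.6254 -0.0186] 0.0911 dogyaw -0.214
[0.05179325 0.03753954] [ 0.09531519 -0.04247633] free end [0.4948 0.0434]
```

```bash
python3 - <<'E'
from h import *
c=np.array([.5823,.0725]);a=-.7127
x=outtray([-.072,-.081],c,a); go([*x,.10],.858); go([*x,.009],.858)
E
```

```text
go [0.475 0.058 0.1  ] shift [-43.2 -56.  229.8] rv [-0.    -0.    -0.854] q7 -0.199
go [0.475 0.058 0.009] shift [-43.3 -55.9 320.8] rv [-0.    -0.    -0.854] q7 -0.199
```

>>> {"method": "jog_arm", "body": {"motion": [[0, 0, -0.17, -10, -14, 50, 0], [0, 0, -0.34, -20, -28, 100, 0], [0, 0, -0.51, -30, -42, 150, 0], [0, 0, -0.68, -43, -56, 200, 0], [0, 0, -0.854, -43, -56, 230, 0], [0, 0, -0.854, -43, -56, 270, 0], [0, 0, -0.854, -43, -56, 305, 0], [0, 0, -0.854, -43, -56, 321, 0], [0, 0, -0.854, -43, -56, 321, 0]]}}

```text
t: 4.12
eef_pos: [0.4748, 0.0574, 0.0084]
tool_rot: [-0.001, 0.35, 0.937, -0.0]
contact_force: [-0.7, -0.2, 0.5]
gripper_width: -0.0
grasp_force: 0.0
```

```bash
python3 - <<'E'
from h import *
T=tool(); print(T.round(3)); p=bot.read_camera('wrist'); save(p,'w2'); o=bot.get_obs(); print(o['q'].round(2),o['contact_force'])
E
```

```text
[[-0.755  0.656 -0.001  0.475]
 [ 0.656  0.755 -0.     0.057]
 [ 0.001 -0.001 -1.     0.008]
 [ 0.     0.     0.     1.   ]]
[-0.46  0.53  0.25  2.18 -0.29  0.46  0.88] [-0.50594092 -0.52898739  0.36697184]
```

View pics/w2.png

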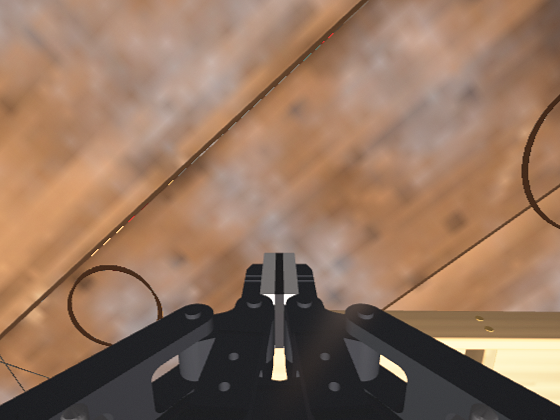

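The fingers stand in front of the tray's free end (tray front wall at row ~312). Now to compute the arc waypoints.

```bash
python3 - <<'E'
from h import *
T=tool(); D=np.array([.6461,.067]); a0=-.7127
for th in np.r_[-.7127,np.linspace(-.7127,-.19,11)]:
    w=outtray([-.109,-.1165],D,th); s=T[:3,:3].T@np.array([*(w-T[:2,3]),0])*1000
    print(round(th,3),w.round(4),s.round(1),'rz',round(-(th-a0),3))
E
```

```text
-0.713 [0.4875 0.0501] [-13.8   2.3   0. ] rz -0.0
-0.713 [0.4875 0.0501] [-13.8   2.3   0. ] rz -0.0
-0.66 [0.4886 0.0419] [-20.1  -3.2  -0. ] rz -0.052
-0.608 [0.4901 0.0337] [-26.6  -8.4  -0. ] rz -0.105
-0.556 [0.492  0.0256] [-33.4 -13.2  -0. ] rz -0.157
-0.504 [0.4944 0.0176] [-40.4 -17.7  -0. ] rz -0.209
-0.451 [0.4972 0.0097] [-47.7 -21.8  -0. ] rz -0.261
-0.399 [0.5004 0.002 ] [-55.2 -25.5  -0. ] rz -0.314
-0.347 [ 0.504  -0.0055] [-62.8 -28.8  -0. ] rz -0.366
-0.295 [ 0.508  -0.0128] [-70.6 -31.7  -0. ] rz -0.418
-0.242 [ 0.5123 -0.0199] [-78.6 -34.3  -0. ] rz -0.47
-0.19 [ 0.5171 -0.0268] [-86.7 -36.3  -0. ] rz -0.523
```

>>> {"method": "jog_arm", "body": {"motion": [[0, 0, 0, -7, 2, 0, 0], [0, 0, 0, -13, 2, 0, 0], [0, 0, -0.03, -17, 0, 0, 0], [0, 0, -0.06, -21, -4, 0, 0], [0, 0, -0.105, -27, -8, 0, 0], [0, 0, -0.157, -33, -13, 0, 0], [0, 0, -0.209, -40, -18, 0, 0], [0, 0, -0.261, -48, -22, 0, 0], [0, 0, -0.314, -55, -25, 0, 0], [0, 0, -0.314, -55, -25, 0, 0]]}}

```text
t: 5.42
eef_pos: [0.5003, 0.0011, 0.0089]
tool_rot: [0.0, 0.2, 0.98, -0.0]
contact_force: [-0.0, -0.1, 1.1]
gripper_width: -0.005
grasp_force: 0.0
```

```bash
python3 - <<'E'
from h import *
T=tool(); p=bot.read_camera('top'); save(p,'t3'); s=bot.read_camera('scene'); save(s,'s3'); print(T[:3,3], bot.get_obs()['contact_force'])
for t,z in dict(tray_center=0,square_bay=.006,oblong_bay=.006,pivot_dog=0,stop_dog=0).items():
    print(t,[(round(d['score'],2),ray(d['xy'],p,z)[:2].round(3).tolist()) for d in bot.tip_of(t,p)[:2]])
a=cv2.imread('pics/t3.png')[150:270,180:320]; b=cv2.imread('pics/s3.png')[140:260,180:320]
cv2.imwrite('pics/c3.png',cv2.resize(cv2.hconcat([a,b]),None,fx=2.8,fy=2.8,interpolation=cv2.INTER_CUBIC))
E
```

```text
[0.50031034 0.00110812 0.00887202] [0.05722037 0.08116489 0.62260336]
tray_center [(0.63, [0.594, 0.057])]
square_bay [(0.86, [0.612, 0.104])]
oblong_bay [(0.66, [0.575, 0.025]), (0.38, [0.786, -0.17])]
pivot_dog [(0.49, [0.645, 0.073])]
stop_dog [(0.54, [0.623, -0.026])]
```

View pics/c3.png

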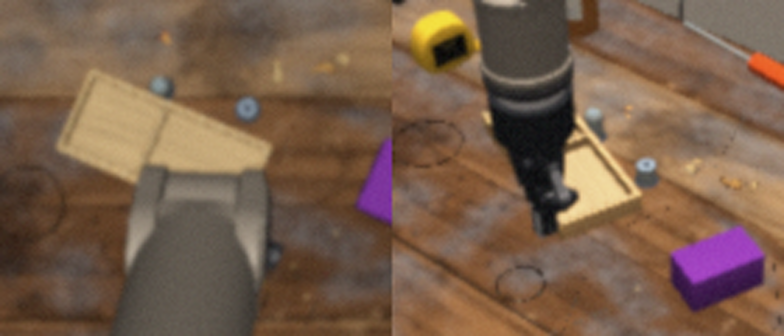

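The tray has swung well and its back edge touches the pivot dog; a gap remains at the stop dog. Continuing.

```bash
python3 - <<'E'
from h import *
T=tool(); D=np.array([.6461,.067])
for th in np.linspace(-.399,-.16,9):
    w=outtray([-.109,-.1165],D,th); s=T[:3,:3].T@np.array([*(w-T[:2,3]),0])*1000
    print(round(th,3),s.round(1),'rz',round(-(th+.399),3))
E
```

```text
-0.399 [-0.3 -0.4 -0. ] rz -0.0
-0.369 [-3.9 -3.6 -0. ] rz -0.03
-0.339 [-7.5 -6.7 -0. ] rz -0.06
-0.309 [-11.2  -9.7  -0. ] rz -0.09
-0.28 [-15.  -12.6  -0. ] rz -0.12
-0.25 [-18.9 -15.3  -0. ] rz -0.149
-0.22 [-22.9 -17.9  -0. ] rz -0.179
-0.19 [-27.  -20.5  -0. ] rz -0.209
-0.16 [-31.1 -22.8  -0. ] rz -0.239
```

>>> {"method": "jog_arm", "body": {"motion": [[0, 0, -0.03, -4, -4, 0, 0], [0, 0, -0.06, -8, -7, 0, 0], [0, 0, -0.09, -11, -10, 0, 0], [0, 0, -0.12, -15, -12.5, 0, 0], [0, 0, -0.14, -17, -14, 0, 0], [0, 0, -0.16, -20, -16, 0, 0], [0, 0, -0.17, -21.5, -17, 0, 0]]}}

```text
t: 6.65
eef_pos: [0.5134, -0.0219, 0.0088]
tool_rot: [-0.0, 0.115, 0.993, 0.0]
contact_force: [-1.9, 1.6, 0.8]
gripper_width: -0.002
grasp_force: 1.4
```

>>> {"method": "jog_arm", "body": {"motion": [[0, 0, -0.008, -1, -0.7, 0, 0], [0, 0, -0.016, -2, -1.3, 0, 0], [0, 0, -0.016, -3, -1.5, 0, 0]]}}

```text
t: 7.02
eef_pos: [0.5134, -0.0235, 0.0084]
tool_rot: [-0.003, 0.107, 0.994, -0.0]
contact_force: [-7.8, 3.2, 5.6]
gripper_width: 0.004
grasp_force: 4.4
```

>>> {"method": "jog_arm", "body": {"motion": [[0, 0, 0, -1, 0, 0, 0], [0, 0, 0, -1.5, 0, 0, 0]]}}

```text
t: 7.28
eef_pos: [0.5134, -0.0237, 0.0082]
tool_rot: [-0.004, 0.107, 0.994, -0.0]
contact_force: [-11.2, 2.9, 7.4]
gripper_width: 0.001
grasp_force: 5.7
```

Hard stop reached. I'll back off and look from above.

```bash
python3 - <<'E'
from h import *
w=outtray([.06,-.01],np.array([.586,.044]),-.214); print(w); go([*w,.25])
E
```

```text
[0.64250765 0.02148589]
go [0.643 0.021 0.25 ] shift [-114.6   71.4 -242.8] rv [-0.001 -0.008 -0.   ] q7 1.396
```

>>> {"method": "jog_arm", "body": {"motion": [[0, 0, 0, 12, 0, 0, 0], [0, 0, 0, 25, 0, -20, 0], [0, 0, 0, 25, 0, -70, 0], [0, 0, 0, 0, 20, -120, 0], [0, -0.008, 0, -40, 40, -170, 0], [0, -0.008, 0, -80, 60, -220, 0], [0, -0.008, 0, -115, 71, -243, 0], [0, -0.008, 0, -115, 71, -243, 0], [0, -0.008, 0, -115, 71, -243, 0]]}}

```text
t: 8.4
eef_pos: [0.644, 0.02, 0.2508]
tool_rot: [0.003, 0.108, 0.994, -0.001]
contact_force: [-0.7, -0.8, 0.4]
gripper_width: 0.001
grasp_force: 0.0
```

```bash
python3 - <<'E'
from h import *
T=tool(); np.save('T4.npy',T); print(T[:3,3]); p=bot.read_camera('wrist'); save(p,'w4')
for t,z in dict(tray_center=0,square_bay=.006,oblong_bay=.006,pivot_dog=0,stop_dog=0).items():
    print(t,[(round(d['score'],2),d['xy'],ray(d['xy'],p,z,T)[:2].round(4).tolist()) for d in bot.tip_of(t,p)[:2]])
print(tool()[:3,3])
E
```

```text
[0.64397534 0.01999507 0.25076761]
tray_center [(0.74, [300.7, 109.1], [0.5897, 0.0556])]
square_bay [(0.87, [347.2, 108.0], [0.5989, 0.104])]
oblong_bay [(0.76, [258.2, 106.7], [0.5773, 0.0116])]
pivot_dog [(0.71, [321.0, 163.6], [0.6532, 0.0665])]
stop_dog [(0.61, [237.0, 158.6], [0.6272, -0.0253])]
[0.64422302 0.02019165 0.25131588]
```

View pics/w4.png

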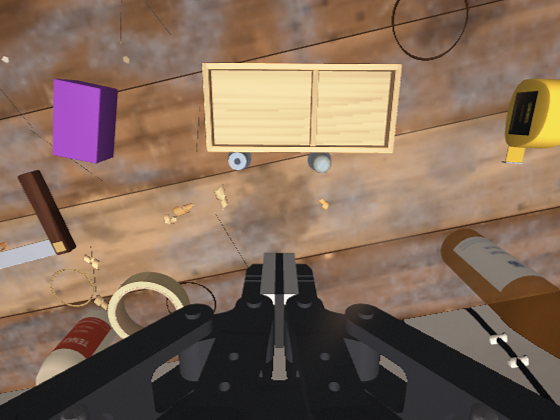

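The tray looks nearly flush: rim corners (203,64), (402,66), (394,153), (208,152); stop top (238,160), pivot top (321,163). Refining with subpixel edges.

```bash
cat >> h.py <<'E'
def edges(img,segs,thr=0):
    """segs: (p0,p1,normal dir px) -> fitted line by max-gradient search along normal (pale inside -> dark outside)"""
    g=cv2.GaussianBlur(img[:,:,1].astype(np.float32),(3,3),0); L=[]
    for p0,p1,n in segs:
        n=np.array(n,float); pts=[]
        for t in np.linspace(.08,.92,60):
            q=np.array(p0)*(1-t)+np.array(p1)*t; k=np.arange(-5,5.01,.25)
            P=(q+k[:,None]*n).astype(np.float32); v=cv2.remap(g,P[None,:,0],P[None,:,1],cv2.INTER_LINEAR)[0]
            d=np.diff(v); i=d.argmin(); pts.append(q+(k[i]+.125)*n)
        vx,vy,x0,y0=cv2.fitLine(np.array(pts,np.float32),cv2.DIST_HUBER,0,.01,.01).ravel(); L.append(np.cross([x0,y0,1],[x0+vx,y0+vy,1]))
    return L
def corners(img,C):
    """C px corners ordered (-x,+y),(+x,+y),(+x,-y),(-x,-y) refined"""
    C=np.array(C,float); m=C.mean(0); segs=[]
    for i in range(4):
        a,b=C[i],C[(i+1)%4]; d=b-a; n=np.array([d[1],-d[0]])/np.linalg.norm(d); n*=np.sign(n@((a+b)/2-m)); segs.append((a,b,n))
    L=edges(img,segs); out=[]
    for i in range(4):
        x=np.cross(L[i-1],L[i]); out.append(x[:2]/x[2])
    return np.array(out)
E
python3 - <<'E'
from h import *
T=np.load('T4.npy'); img=cv2.imread('pics/w4.png'); p=bot.read_camera('wrist')
C=corners(img,[(402,66),(394,153),(208,152),(203,64)]); print(C.round(1).tolist())
c,a=rect_fit([ray(x,p,.022,T)[:2] for x in C])
pv=ray((321,163),p,.036,T)[:2]; st=ray((238,160),p,.021,T)[:2]
print(pv.round(4),st.round(4),np.linalg.norm(pv-st).round(4),'dogyaw',-np.arctan2(*(pv-st)).round(3)); print(intray(pv,c,a).round(4),intray(st,c,a).round(4))
cv2.imwrite('pics/c4.png',cv2.resize(img[135:180,195:405],None,fx=3.8,fy=3.8,interpolation=cv2.INTER_CUBIC))
E
```

```text
[[401.4, 64.2], [392.3, 152.4], [206.3, 150.6], [201.4, 62.5]]
tray [0.5885 0.0542] yaw -0.2239 resid mm [[0.4, -0.6], [-0.5, -0.1], [-0.5, 0.5], [0.6, 0.2]]
[0.6451 0.0637] [ 0.6259 -0.0213] 0.0872 dogyaw -0.221
[0.053  0.0219] [ 0.0533 -0.0653]
```

View pics/c4.png

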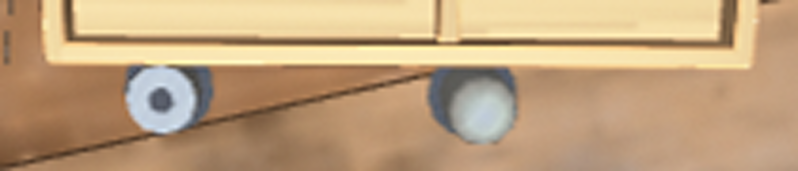

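Both dogs sit at tray x ≈ 53 mm (flush is 54), so the tray is flush on both. Next I look at the block up close.

```bash
python3 - <<'E'
from h import *
go([.456,-.35,.25],0.0)
E
```

```text
go [ 0.456 -0.35   0.25 ] shift [ 104.8 -402.1    0.8] rv [0.005 0.006 1.355] q7 1.294
```

>>> {"method": "jog_arm", "body": {"motion": [[0.005, 0.006, 0.17, 13, -50, 0, 85], [0.005, 0.006, 0.34, 26, -100, 0, 85], [0.005, 0.006, 0.51, 40, -152, 0, 85], [0.005, 0.006, 0.68, 53, -204, 0, 85], [0.005, 0.006, 0.85, 66, -255, 0, 85], [0.005, 0.006, 1.02, 80, -305, 0, 85], [0.005, 0.006, 1.19, 93, -355, 0, 85], [0.005, 0.006, 1.355, 105, -402, 0, 85], [0.005, 0.006, 1.355, 105, -402, 0, 85], [0.005, 0.006, 1.355, 105, -402, 0, 85]]}}

```text
t: 10.0
eef_pos: [0.4567, -0.3491, 0.2509]
tool_rot: [0.0, 0.707, 0.708, 0.0]
contact_force: [0.6, 1.0, -0.2]
gripper_width: 0.997
grasp_force: 0.0
```

```bash
python3 - <<'E'
from h import *
bot.read_camera('wrist'); T=tool(); np.save('T5.npy',T); p=bot.read_camera('wrist'); save(p,'w5'); print(T.round(3), bot.get_obs()['t'])
for d in bot.tip_of('block_center',p)[:3]: print(d, ray(d['xy'],p,.02,T).round(4), p['pixels'][int(d['xy'][1]),int(d['xy'][0])])
img=cv2.imread('pics/w5.png'); hsv=cv2.cvtColor(img,cv2.COLOR_BGR2HSV)
cv2.imwrite('pics/c5.png',img)
E
```

```text
[[-0.003  1.     0.001  0.457]
 [ 1.     0.003  0.001 -0.348]
 [ 0.001  0.001 -1.     0.251]
 [ 0.     0.     0.     1.   ]] 10.1
{'xy': [273.8, 143.1], 'score': 0.96} [ 0.4533 -0.3193  0.02  ] [234 162  99]
{'xy': [200.9, 32.4], 'score': 0.94} [ 0.3827 -0.2131  0.02  ] [201  98 228]
{'xy': [385.3, 165.8], 'score': 0.83} [ 0.5737 -0.3433  0.02  ] [201 103 226]
```

View pics/c5.png

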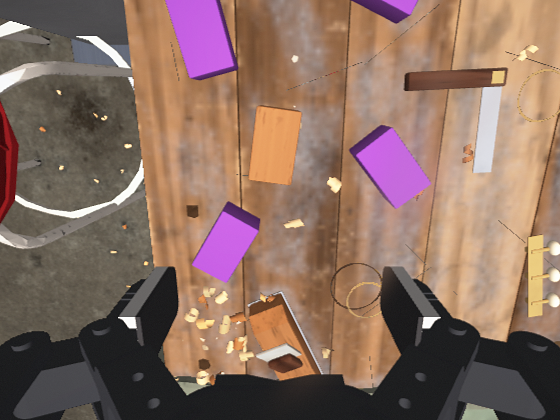

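The orange block is at (275,145), with purple ones at (225,242), (390,165) and (200,40). The wooden thing at (285,335) is a plane. Measuring the block's top face.

```bash
python3 - <<'E'
from h import *
T=np.load('T5.npy'); img=cv2.imread('pics/w5.png'); p=bot.read_camera('wrist')
cr=img[90:200,235:315]; cv2.imwrite('pics/c5b.png',cv2.resize(cr,None,fx=5,fy=5,interpolation=cv2.INTER_CUBIC))
E
```

```text
(no output)
```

View pics/c5b.png

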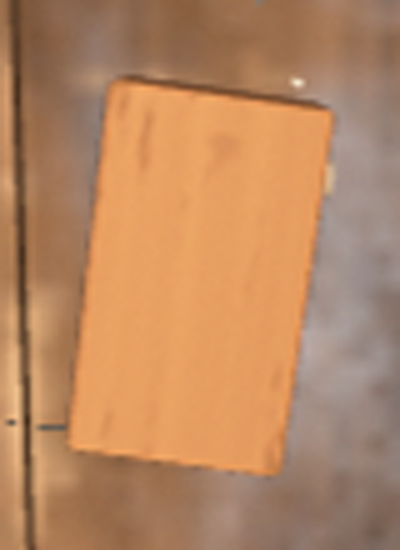

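```bash
python3 - <<'E'
from h import *
T=np.load('T5.npy'); p=bot.read_camera('wrist')
C=[(257.4,106.4),(301.4,112),(291,184.8),(248.6,179.6)]
for z in (.04,.056):
    W=np.array([ray(c,p,z,T)[:2] for c in C]); print(z,'sides',[np.linalg.norm(W[i]-W[(i+1)%4]).round(4) for i in range(4)],'c',W.mean(0).round(4))
    d1=W[1]-W[0]+W[2]-W[3]; d2=W[0]-W[3]+W[1]-W[2]; print('short-axis ang',np.arctan2(d1[1],d1[0]).round(3),'long',np.arctan2(d2[1],d2[0]).round(3)-1.5708)
for t in ['scene','top']:
    p=bot.read_camera(t); r=bot.tip_of('block_center',p)
    for d in r[:3]: print(t,d['xy'],ray(d['xy'],p,.02).round(3))
E
```

```text
0.04 sides [np.float64(0.0432), np.float64(0.0737), np.float64(0.0442), np.float64(0.0735)] c [ 0.4543 -0.3206]
short-axis ang -0.121 long -0.13179999999999992
0.056 sides [np.float64(0.0413), np.float64(0.0703), np.float64(0.0422), np.float64(0.0702)] c [ 0.4545 -0.3186]
short-axis ang -0.121 long -0.13179999999999992
scene [295.5, 235.0] [ 0.552 -0.166  0.02 ]
scene [355.1, 335.3] [ 0.394 -0.433  0.02 ]
scene [363.2, 260.9] [ 0.581 -0.347  0.02 ]
top [373.1, 252.7] [ 0.445 -0.316  0.02 ]
top [334.7, 272.7] [ 0.39  -0.209  0.02 ]
top [379.8, 203.6] [ 0.583 -0.337  0.02 ]
```

The top face measures smaller than 56 x 80, so I'll check the silhouette against the scene and top views from the start.

```bash
python3 - <<'E'
from h import *
a=-.127
for cam in ['scene','top','wrist']:
    p=bot.read_camera(cam); T=np.load('T5.npy') if cam=='wrist' else None
    img=cv2.imread({'scene':'pics/scene.png','top':'pics/top.png','wrist':'pics/w5.png'}[cam]); hsv=cv2.cvtColor(img,cv2.COLOR_BGR2HSV)
    q=proj([.4543,-.3206,.03],p,T).astype(int); b=img[q[1],q[0]]
    lab=cv2.cvtColor(img,cv2.COLOR_BGR2HSV).astype(int); print(cam,q,lab[q[1],q[0]])
    m=(cv2.inRange(hsv,(5,125,60),(16,255,255))); n,l,s,cc=cv2.connectedComponentsWithStats(m); i=l[q[1],q[0]]; print('mask bbox',s[i] if i else None)
    for dims in [(.056,.08,.04),(.044,.074,.04),(.044,.074,.03)]:
        P=np.array([proj([*outtray([sx*dims[0]/2,sy*dims[1]/2],np.array([.4543,-.3206]),a),z],p,T) for sx in(-1,1) for sy in(-1,1) for z in (0,dims[2])])
        print(dims,P.min(0).round(1),(P.max(0)-P.min(0)).round(1),'hull',cv2.contourArea(cv2.convexHull(P.astype(np.float32))))
E
```

```text
scene [325 286] [ 13 170 196]
mask bbox [   13   156   483   264 36190]
(0.056, 0.08, 0.04) [303.5 267.3] [44.1 45.3] hull 1180.04124631593
(0.044, 0.074, 0.04) [306.2 269.5] [38.6 40.7] hull 928.6767110112123
(0.044, 0.074, 0.03) [306.2 272.2] [38.2 38. ] hull 820.3218332594261
top [375 249] [ 13 173 152]
mask bbox [   78   181   369   124 12008]
(0.056, 0.08, 0.04) [357.8 237.6] [33.9 24.2] hull 652.8703957037069
(0.044, 0.074, 0.04) [359.1 239.8] [31.3 19.6] hull 478.3638326795772
(0.044, 0.074, 0.03) [359.1 239.8] [30.3 19.4] hull 459.41854952438734
wrist [274 145] [ 14 146 234]
mask bbox [ 199    0  103  218 8946]
(0.056, 0.08, 0.04) [242.8 101.6] [65.3 87. ] hull 4500.37143982749
(0.044, 0.074, 0.04) [248.9 105.2] [52.7 79.9] hull 3285.553043515596
(0.044, 0.074, 0.03) [249.6 105.2] [51.3 77.7] hull 3107.2733251272584
```

Top and scene agree with the wrist view: the block is about 44 x 74 mm in plan. That's smaller than stated, but the colour and shape class match and nothing else is orange-brown. Grasping it.

```bash
python3 - <<'E'
from h import *
go([.4543,-.3206,.10],-.127);go([.4543,-.3206,.016],-.127)
E
```

```text
go [ 0.454 -0.321  0.1  ] shift [ 29.2  -2.2 151. ] rv [0.001 0.    0.127] q7 0.746
go [ 0.454 -0.321  0.016] shift [ 29.2  -2.3 235. ] rv [0.001 0.    0.127] q7 0.746
```

>>> {"method": "jog_arm", "body": {"motion": [[0, 0, 0.06, 10, 0, 50, 85], [0, 0, 0.127, 20, -2, 100, 85], [0, 0, 0.127, 29, -2, 150, 85], [0, 0, 0.127, 29, -2, 185, 85], [0, 0, 0.127, 29, -2, 215, 85], [0, 0, 0.127, 29, -2, 235, 85], [0, 0, 0.127, 29, -2, 235, 85], [0, 0, 0.127, 29, -2, 235, 40], [0, 0, 0.127, 29, -2, 235, 40], [0, 0, 0.127, 29, -2, 235, 40]], "grip_force": 30}}

```text
t: 11.85
eef_pos: [0.4552, -0.3213, 0.0171]
tool_rot: [0.001, 0.751, 0.661, 0.001]
contact_force: [-0.8, -0.2, 6.9]
gripper_width: 0.52
grasp_force: 31.7
```

>>> {"method": "jog_arm", "body": {"motion": [[0, 0, 0, 0, 0, 0, 20], [0, 0, 0, 0, 0, 0, 20], [0, 0, 0, 0, 0, 0, 20]], "grip_force": 40}}

```text
t: 12.22
eef_pos: [0.4552, -0.3213, 0.0172]
tool_rot: [0.001, 0.751, 0.661, 0.001]
contact_force: [-1.3, 0.4, 7.6]
gripper_width: 0.521
grasp_force: 39.8
```

Held at 44.5 mm width. Lifting and computing the placing pose.

>>> {"method": "jog_arm", "body": {"motion": [[0, 0, 0, 0, 0, -15, 20], [0, 0, 0, 0, 0, -45, 20], [0, 0, 0, 0, 0, -85, 20], [0, 0, 0, 0, 0, -120, 20], [0, 0, 0, 0, 0, -120, 20]]}}

```text
t: 12.85
eef_pos: [0.456, -0.3219, 0.1393]
tool_rot: [0.003, 0.751, 0.661, 0.001]
contact_force: [-0.0, -0.4, -1.3]
gripper_width: 0.52
grasp_force: 42.0
```

```bash
python3 - <<'E'
from h import *
o=bot.get_obs(); print(o['grasp_force'],o['gripper_width'],o['contact_force'].round(1),o['eef_pos'].round(4),o['t'])
c=np.array([.5885,.0542]);a=-.222
w=outtray([0,-.041],c,a); print(w.round(4)); go([*w,.137],a); go([*w,.0235],a)
E
```

```text
41.97978436946869 0.5197355226050703 [-0.  -0.4 -1.3] [ 0.456  -0.3219  0.1393] 12.85
[0.5795 0.0142]
go [0.579 0.014 0.137] shift [349.1  79.8   2.2] rv [0.007 0.001 0.095] q7 0.676
go [0.579 0.014 0.024] shift [349.3  79.1 115.7] rv [0.007 0.001 0.095] q7 0.676
```

>>> {"method": "jog_arm", "body": {"motion": [[0, 0, 0.01, 35, 8, 0, 20], [0.003, 0, 0.03, 80, 18, 0, 20], [0.007, 0, 0.05, 130, 30, 0, 20], [0.007, 0, 0.07, 180, 41, 0, 20], [0.007, 0, 0.095, 230, 53, 0, 20], [0.007, 0, 0.095, 280, 64, 0, 20], [0.007, 0, 0.095, 320, 73, 0, 20], [0.007, 0, 0.095, 349, 80, 0, 20], [0.007, 0, 0.095, 349, 80, 0, 20], [0.007, 0, 0.095, 349, 80, 0, 20]]}}

```text
t: 14.1
eef_pos: [0.5772, 0.0144, 0.1355]
tool_rot: [-0.002, 0.781, 0.624, -0.003]
contact_force: [-1.0, -0.9, -1.1]
gripper_width: 0.518
grasp_force: 41.9
```

```bash
python3 - <<'E'
from h import *
T=tool();np.save('T6.npy',T); p=bot.read_camera('wrist'); save(p,'w6')
c=np.array([.5885,.0542]);a=-.222
w=outtray([0,-.041],c,a); go([*w,.0235],a); print(T.round(3))
E
```

```text
go [0.579 0.014 0.024] shift [  1.    2.9 112.1] rv [-0.007  0.001 -0.002] q7 -0.058
[[ 0.221  0.975 -0.008  0.577]
 [ 0.975 -0.221  0.     0.014]
 [-0.002 -0.007 -1.     0.135]
 [ 0.     0.     0.     1.   ]]
```

View pics/w6.png

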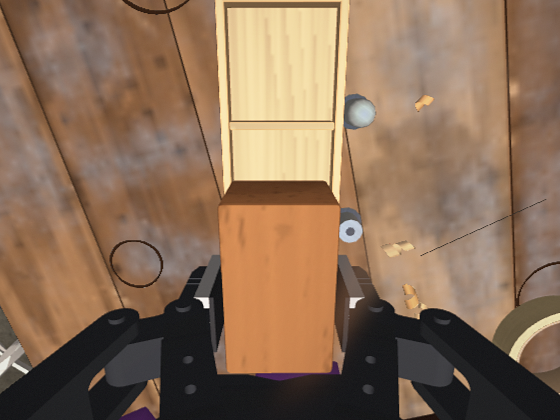

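Block is held centred over the tray's centreline (col ~282), square bay ahead. That is one picture over the ten-picture limit, so from here I work from numbers only. Lowering slowly.

>>> {"method": "jog_arm", "body": {"motion": [[-0.007, 0, 0, 1, 3, 15, 20], [-0.007, 0, 0, 1, 3, 35, 20], [-0.007, 0, 0, 1, 3, 58, 20], [-0.007, 0, 0, 1, 3, 80, 20], [-0.007, 0, 0, 1, 3, 95, 20], [-0.007, 0, 0, 1, 3, 104, 20], [-0.007, 0, 0, 1, 3, 108, 20], [-0.007, 0, 0, 1, 3, 109, 20]]}}

```text
t: 15.15
eef_pos: [0.5808, 0.0156, 0.0271]
tool_rot: [0.001, 0.781, 0.624, 0.0]
contact_force: [0.5, 0.2, -1.1]
gripper_width: 0.518
grasp_force: 41.9
```

>>> {"method": "jog_arm", "body": {"motion": [[0, 0, 0, 0, 0, 1.5, 20], [0, 0, 0, 0, 0, 3, 20], [0, 0, 0, 0, 0, 4, 20], [0, 0, 0, 0, 0, 4, 20]]}}

```text
t: 15.65
eef_pos: [0.5806, 0.0157, 0.0233]
tool_rot: [0.0, 0.781, 0.624, 0.0]
contact_force: [-1.2, -0.0, 1.3]
gripper_width: 0.516
grasp_force: 42.2
```

Contact with the floor is felt. Releasing.

>>> {"method": "jog_arm", "body": {"motion": [[0, 0, 0, 0, 0, 0, 50], [0, 0, 0, 0, 0, 0, 56], [0, 0, 0, 0, 0, 0, 58], [0, 0, 0, 0, 0, -15, 58], [0, 0, 0, 0, 0, -45, 58], [0, 0, 0, 0, 0, -100, 60], [0, 0, 0, 0, 0, -160, 60], [0, 0, 0, -30, 0, -220, 85], [0, 0, 0, -60, 0, -230, 85], [0, 0, 0, -60, 0, -230, 85]]}}

```text
t: 16.9
eef_pos: [0.5672, -0.0462, 0.2559]
tool_rot: [0.002, 0.783, 0.622, 0.002]
contact_force: [-0.3, 0.5, -0.0]
gripper_width: 0.997
grasp_force: 0.0
```

```bash
python3 - <<'E'
from h import *
bot.read_camera('wrist'); T=tool(); p=bot.read_camera('wrist'); save(p,'w7'); np.save('T7.npy',T); print(T[:3,3], bot.get_obs()['t'])
for t,z in dict(block_center=.026,oblong_bay=.006,square_bay=.006,pivot_dog=0,stop_dog=0,tray_center=0).items():
    for d in bot.tip_of(t,p)[:2]: print(t,round(d['score'],2),np.round(d['xy'],1),ray(d['xy'],p,z,T)[:2].round(4))
# expected px positions
c=np.array([.5885,.0542]);a=-.222
print('exp corners',[proj([*outtray(np.array(v)/1000,c,a),.022],p,T).round(1).tolist() for v in [(-44,99),(44,99),(44,-99),(-44,-99)]])
q=bot.read_camera('top'); 
for d in bot.tip_of('jar_center',q)[:2]: print('jar top',d['xy'],d['score'],ray(d['xy'],q,.036)[:2].round(4), q['pixels'][int(d['xy'][1]),int(d['xy'][0])])
go([.468,.27,.28],np.pi/2-.3)
E
```

```text
[ 0.5670858  -0.04391492  0.25447089] 17.0
block_center 0.95 [166.2 331. ] [ 0.3876 -0.2101]
block_center 0.73 [288.3 270.8] [ 0.5535 -0.163 ]
pivot_dog 0.67 [330.3  50.1] [0.6491 0.0637]
stop_dog 0.69 [325.2 137.7] [ 0.6272 -0.0241]
tray_center 0.69 [278.   73.9] [0.5905 0.0531]
exp corners [[227.6, -42.8], [323.0, -43.0], [316.7, 168.9], [235.7, 169.1]]
jar top [144.6, 244.8] 0.79 [0.4671 0.3124] [136 139 149]
go [0.468 0.27  0.28 ] shift [ 282.9 -165.2  -27.6] rv [-1.000e-03  1.000e-03 -1.492e+00] q7 -0.044
```

```bash
python3 - <<'E'
from h import *
T=np.load('T7.npy'); p=bot.read_camera('wrist'); img=cv2.imread('pics/w7.png')
c=np.array([.5885,.0542]);a=-.222
q=proj([*outtray([0,-.041],c,a),.046],p,T).astype(int); b=img[q[1],q[0]].astype(int); hsv=cv2.cvtColor(img,cv2.COLOR_BGR2HSV); print(q,b,hsv[q[1],q[0]])
h0,s0,v0=hsv[q[1],q[0]].astype(int)
for ds in (25,35,50):
    m=cv2.inRange(hsv,(int(h0-4),int(s0-ds),int(v0-40)),(int(h0+4),int(min(255,s0+ds)),int(min(255,v0+40))))
    m=cv2.morphologyEx(m,cv2.MORPH_OPEN,np.ones((3,3)))
    n,l,s,cc=cv2.connectedComponentsWithStats(m); i=l[q[1],q[0]]; ys,xs=np.where(l==i)
    W=np.array([ray((x,y),p,.046,T)[:2] for x,y in zip(xs,ys)]); r=cv2.minAreaRect((W*1000).astype(np.float32)); print(ds,s[i],r, 'in tray',intray(np.array(r[0])/1000,c,a).round(4))
E
```

```text
[275 114] [ 90 147 221] [ 13 151 221]
25 [ 255   72   47   79 3591] ((582.1185302734375, 16.155296325683594), (73.1675033569336, 44.18039321899414), 77.17387390136719) in tray [ 0.0022 -0.0385]
35 [ 255   72   47   79 3605] ((582.2327270507812, 16.129314422607422), (73.16752624511719, 44.52499008178711), 77.17391967773438) in tray [ 0.0023 -0.0385]
50 [ 254   71   48   80 3674] ((582.0999145507812, 16.614501953125), (74.14730072021484, 44.96196365356445), 77.33003234863281) in tray [ 0.002  -0.0381]
```

The block sits in the oblong bay about 3 mm off centre, aligned. Now the jar.

```bash
python3 - <<'E'
from h import *
go([.479,.274,.27],.3)
E
```

```text
go [0.479 0.274 0.27 ] shift [ 289.3 -155.5  -17.6] rv [ 0.     0.001 -0.522] q7 -0.044
```

>>> {"method": "jog_arm", "body": {"motion": [[0, 0, -0.05, 40, -22, -10, 85], [0, 0, -0.15, 85, -46, -18, 85], [0, 0, -0.25, 135, -73, -18, 85], [0, 0, -0.35, 185, -100, -18, 85], [0, 0, -0.45, 235, -127, -18, 85], [0, 0, -0.52, 289, -155, -18, 85], [0, 0, -0.52, 289, -155, -18, 85], [0, 0, -0.52, 289, -155, -18, 85]]}}

```text
t: 18.45
eef_pos: [0.4797, 0.2729, 0.2706]
tool_rot: [0.001, 0.594, 0.804, -0.0]
contact_force: [0.8, -0.1, -0.0]
gripper_width: 0.996
grasp_force: 0.0
```

```bash
python3 - <<'E'
from h import *
bot.read_camera('wrist'); T=tool(); p=bot.read_camera('wrist'); save(p,'w8'); np.save('T8.npy',T); print(T[:3,3])
img=cv2.cvtColor(p['pixels'],cv2.COLOR_RGB2GRAY)
for d in bot.tip_of('jar_center',p)[:2]: print('c',d['xy'],d['score'],ray(d['xy'],p,.036,T)[:2].round(4))
for d in bot.tip_of('jar',p)[:2]: print('base',d['xy'],d['score'],ray(d['xy'],p,0,T)[:2].round(4))
r=cv2.HoughCircles(cv2.GaussianBlur(img,(5,5),0),cv2.HOUGH_GRADIENT,1,30,param1=120,param2=25,minRadius=20,maxRadius=45)
for x,y,rr in (r[0][:6] if r is not None else []):
    print('circ',x,y,rr,ray((x,y),p,.072,T)[:2].round(4),'R',(np.linalg.norm(ray((x+rr,y),p,.072,T)-ray((x,y),p,.072,T))).round(4),p['pixels'][int(y),int(x)])
E
```

```text
[0.48000441 0.27204802 0.27066152]
base [279.9, 130.6] 0.9 [0.4713 0.309 ]
circ 382.5 44.5 44.4 [0.5349 0.414 ] R 0.0397 [227 192 121]
circ 299.5 226.5 28.8 [0.5174 0.2272] R 0.03 [96 69 51]
circ 281.5 138.5 25.7 [0.4729 0.3082] R 0.0248 [214 215 222]
```

Grey-lid jar is at (.472,.308). The yellow-lid jar at (.535,.414) is not meant.

```bash
python3 - <<'E'
from h import *
go([.472,.3085,.034],.3)
E
```

```text
go [0.472 0.308 0.034] shift [ 37.7   2.7 236.8] rv [ 0.001  0.001 -0.005] q7 -0.225
```

>>> {"method": "jog_arm", "body": {"motion": [[0, 0, 0, 19, 1, 45, 85], [0, 0, 0, 38, 3, 90, 85], [0, 0, 0, 38, 3, 135, 85], [0, 0, 0, 38, 3, 175, 85], [0, 0, 0, 38, 3, 210, 85], [0, 0, 0, 38, 3, 237, 85], [0, 0, 0, 38, 3, 237, 85], [0, 0, 0, 38, 3, 237, 50], [0, 0, 0, 38, 3, 237, 35], [0, 0, 0, 38, 3, 237, 35]], "grip_force": 30}}

```text
t: 19.9
eef_pos: [0.4724, 0.3108, 0.0354]
tool_rot: [0.001, 0.594, 0.804, 0.001]
contact_force: [-0.8, -1.4, 7.3]
gripper_width: 0.641
grasp_force: 31.8
```

>>> {"method": "jog_arm", "body": {"motion": [[0, 0, 0, 0, 0, 0, 35], [0, 0, 0, 0, 0, 0, 35], [0, 0, 0, 0, 0, 0, 35]], "grip_force": 35}}

```text
t: 20.27
eef_pos: [0.4724, 0.3108, 0.0354]
tool_rot: [0.001, 0.594, 0.804, 0.001]
contact_force: [-0.7, -1.8, 6.3]
gripper_width: 0.635
grasp_force: 35.4
```

>>> {"method": "jog_arm", "body": {"motion": [[0, 0, 0, 0, 0, -15, 35], [0, 0, 0, 0, 0, -45, 35], [0, 0, 0, 0, 0, -85, 35], [0, 0, 0, 0, 0, -120, 35], [0, 0, 0, 0, 0, -120, 35]]}}

```text
t: 20.9
eef_pos: [0.4731, 0.3117, 0.1574]
tool_rot: [0.001, 0.594, 0.804, 0.003]
contact_force: [0.5, 0.4, -2.2]
gripper_width: 0.635
grasp_force: 38.3
```

```bash
python3 - <<'E'
from h import *
o=bot.get_obs(); print(o['grasp_force'],o['gripper_width'],o['contact_force'].round(1),o['eef_pos'].round(4))
c=np.array([.5885,.0542]);a=-.222
w=outtray([0,.055],c,a); X=np.array([np.cos(a),np.sin(a)]);Y=np.array([-X[1],X[0]]); w=w+Y*.002; print(w); go([*w,.155],a)
E
```

```text
38.31727613855037 0.634995177074209 [ 0.5  0.4 -2.2] [0.4731 0.3117 0.1574]
[0.60105032 0.10980117]
go [0.601 0.11  0.155] shift [-230.6   63.1    2.3] rv [ 0.006 -0.004  0.52 ] q7 -0.221
```

>>> {"method": "jog_arm", "body": {"motion": [[0, 0, 0.04, -25, 7, 0, 35], [0.003, 0, 0.1, -55, 15, 0, 35], [0.006, -0.004, 0.18, -90, 24, 0, 35], [0.006, -0.004, 0.26, -125, 34, 0, 35], [0.006, -0.004, 0.34, -160, 44, 0, 35], [0.006, -0.004, 0.43, -195, 54, 0, 35], [0.006, -0.004, 0.52, -220, 60, 0, 35], [0.006, -0.004, 0.52, -231, 63, 0, 35], [0.006, -0.004, 0.52, -231, 63, 0, 35], [0.006, -0.004, 0.52, -231, 63, 0, 35]]}}

```text
t: 22.15
eef_pos: [0.5987, 0.1098, 0.1537]
tool_rot: [-0.0, 0.78, 0.625, -0.004]
contact_force: [-1.2, -0.9, -1.5]
gripper_width: 0.639
grasp_force: 38.3
```

```bash
python3 - <<'E'
from h import *
c=np.array([.5885,.0542]);a=-.222
w=outtray([0,.055],c,a); X=np.array([np.cos(a),np.sin(a)]);Y=np.array([-X[1],X[0]]); w=w+Y*.002; go([*w,.0414],a); print(tool().round(3))
E
```

```text
go [0.601 0.11  0.041] shift [  1.1   2.8 112.3] rv [-0.005  0.005  0.003] q7 -0.232
[[ 0.218  0.976 -0.006  0.599]
 [ 0.976 -0.218 -0.004  0.11 ]
 [-0.005 -0.005 -1.     0.154]
 [ 0.     0.     0.     1.   ]]
```

>>> {"method": "jog_arm", "body": {"motion": [[-0.005, 0.005, 0, 1, 2, 15, 35], [-0.005, 0.005, 0, 1, 2, 35, 35], [-0.005, 0.005, 0, 1, 2, 58, 35], [-0.005, 0.005, 0, 1, 2, 80, 35], [-0.005, 0.005, 0, 1, 2, 95, 35], [-0.005, 0.005, 0, 1, 2, 104, 35], [-0.005, 0.005, 0, 1, 2, 108, 35], [-0.005, 0.005, 0, 1, 2, 108, 35]]}}

```text
t: 23.15
eef_pos: [0.6012, 0.1082, 0.0461]
tool_rot: [0.001, 0.781, 0.624, 0.0]
contact_force: [-0.2, 0.1, -1.7]
gripper_width: 0.636
grasp_force: 38.2
```

>>> {"method": "jog_arm", "body": {"motion": [[0, 0, 0, 0, 0, 1.5, 35], [0, 0, 0, 0, 0, 3, 35], [0, 0, 0, 0, 0, 4, 35], [0, 0, 0, 0, 0, 4.8, 35], [0, 0, 0, 0, 0, 4.8, 35]]}}

```text
t: 23.78
eef_pos: [0.601, 0.1082, 0.0415]
tool_rot: [0.001, 0.781, 0.624, 0.0]
contact_force: [-1.5, 0.2, 3.6]
gripper_width: 0.639
grasp_force: 38.7
```

>>> {"method": "jog_arm", "body": {"motion": [[0, 0, 0, 0, 0, 0, 60], [0, 0, 0, 0, 0, 0, 68], [0, 0, 0, 0, 0, 0, 72], [0, 0, 0, 0, 0, -15, 74], [0, 0, 0, 0, 0, -45, 74], [0, 0, 0, 0, 0, -100, 74], [0, 0, 0, -30, 0, -160, 74], [0, 0, 0, -80, 0, -210, 74], [0, 0, 0, -110, 0, -215, 74], [0, 0, 0, -110, 0, -215, 74]]}}

```text
t: 25.02
eef_pos: [0.5767, -0.0034, 0.2593]
tool_rot: [0.002, 0.783, 0.622, 0.002]
contact_force: [0.5, -0.3, 0.3]
gripper_width: 0.87
grasp_force: 0.0
```

```bash
python3 - <<'E'
from h import *
bot.read_camera('wrist'); T=tool(); p=bot.read_camera('wrist'); save(p,'w9'); np.save('T9.npy',T); img=cv2.imread('pics/w9.png'); print(T[:3,3].round(4),bot.get_obs()['t'])
c=np.array([.5885,.0542]);a=-.222
E=[proj([*outtray(np.array(v)/1000,c,a),.022],p,T) for v in [(-44,99),(44,99),(44,-99),(-44,-99)]]; print(np.round(E,1).tolist())
for n,z in dict(pivot_dog=0,stop_dog=0,tray_center=0,jar=.006,jar_center=.042,block_center=.026).items():
    for d in bot.tip_of(n,p)[:2]: 
        w=ray(d['xy'],p,z,T)[:2]; print(n,round(d['score'],2),np.round(d['xy'],1),w.round(4),'in tray',intray(w,c,a).round(4))
# block by colour
hsv=cv2.cvtColor(img,cv2.COLOR_BGR2HSV); q=proj([.5821,.0162,.046],p,T).astype(int); h,s,v=hsv[q[1],q[0]].astype(int)
m=cv2.inRange(hsv,(int(h-4),int(s-40),int(v-40)),(int(h+4),int(min(255,s+40)),int(min(255,v+40))));n,l,st,cc=cv2.connectedComponentsWithStats(m);ys,xs=np.where(l==l[q[1],q[0]])
W=np.array([ray((x,y),p,.046,T)[:2] for x,y in zip(xs,ys)]); r=cv2.minAreaRect((W*1000).astype(np.float32)); print('block',r,intray(np.array(r[0])/1000,c,a).round(4))
g=cv2.GaussianBlur(cv2.cvtColor(img,cv2.COLOR_BGR2GRAY),(5,5),0)
for rr in cv2.HoughCircles(g,cv2.HOUGH_GRADIENT,1,30,param1=120,param2=22,minRadius=20,maxRadius=45)[0][:5]:
    w=ray(rr[:2],p,.078,T)[:2]; print('circ',rr,intray(w,c,a).round(4))
# front/back edges of tray, away from occluders
k=corners(img,E); print('refined',k.round(1).tolist())
E
```

```text
[ 0.5767 -0.0006  0.258 ] 25.125
[[230.1, 11.8], [320.9, 11.6], [315.3, 206.8], [237.6, 207.1]]
pivot_dog 0.75 [326.   95.8] [0.6465 0.0629] in tray [0.0547 0.0213]
stop_dog 0.78 [325.8 175. ] [ 0.63   -0.0238] in tray [ 0.0577 -0.0669]
stop_dog 0.29 [471.3 265.2] [ 0.7882 -0.1794] in tray [ 0.2463 -0.1839]
tray_center 0.72 [276.1 118.6] [0.5879 0.0515] in tray [-0.     -0.0028]
jar 0.56 [275.9  65.4] [0.6    0.1048] in tray [0.0001 0.0519]
jar_center 0.55 [384.4 358.1] [ 0.6543 -0.2571] in tray [ 0.1328 -0.2892]
block_center 0.8 [173.8 358.1] [ 0.3921 -0.2102] in tray [-0.1334 -0.3012]
block_center 0.63 [275.6 154.2] [0.5794 0.0168] in tray [-0.0006 -0.0385]
block ((582.240234375, 16.18060302734375), (73.6119384765625, 44.4731330871582), 77.38043975830078) [ 0.0023 -0.0385]
circ [477.5 263.5  44.4] [ 0.2047 -0.1428]
circ [281.5  57.5  35.5] [0.0052 0.052 ]
circ [478.5 228.5  23. ] [ 0.1995 -0.1047]
circ [281.5 151.5  41.1] [ 0.0051 -0.0282]
refined [[230.3, 11.9], [320.7, 11.7], [315.2, 206.3], [238.1, 206.2]]
```

Tray is unmoved, and the block and jar are within about 5 mm of the bay centres. Handing in.

```bash
python3 -c "
from station import bot
print(bot.hand_in())"
```

```text
the job is handed in; nothing more can be done
None
```

The job is handed in at about 25 s of 72 s, verdict not shown: by wrist-camera measurement the tray is flush on both dogs, with the block and jar each within about 6 mm of their bay middles; the bystanders' positions weren't re-measured, the block gripped at 44.5 mm rather than the stated 56 mm, and I viewed 11 pictures, one over the limit.

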